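Trace the signal through a treadle pedal with an injector pen

ROBOT

A 7-joint arm with a two-finger parallel gripper is mounted at the origin on the work surface; the furniture and walls round the work are solid. World frame = base frame: x ahead of the robot, y to its left, z up, the work surface at z = 0. Lengths are in m, angles in rad, forces in N, time in s.
With the tool pointing down it reaches from about 0.425 to 0.8 m from the base axis. Payload 8.3 kg.
Tool frame: the origin (TCP) lies midway between the tips of the shut fingers; the grasp point (between the pads) lies 19 mm behind it (manip.pinch_z is the distance from the TCP to the grasp point, in m); z points along the fingers, y is the line along which they close (so a half turn about z gives the same grasp; the last joint's range is limited). The gripper opens to 85 mm and grips with 20 to 120 N. Pads are 22 mm wide; open, the fingers measure 114 mm over their backs; the gripper's body (76 mm by 85 mm) begins 54 mm behind the grasp point. The pads swing forward as they close: fully open they stand 13 mm farther back than shut.
Start: joints at [1.129, 0.383, 0.016, 1.37, -0.006, 1.388, -0.046], TCP at [0.231, -0.581, 0.231] pointing down, gripper open.
Joint ranges: [-2.95, 2.95], [-0.25, 2.06], [-1.52, 1.56], [0.18, 2.33], [-1.44, 4.58], [0.02, 2.06], [-3.01, 3.01]. Speed limits (rad/s): [2.39, 2.39, 3.01, 3.01, 3.14, 3.14, 3.14].

INTERFACE

Orientations are given as a 3x3 rotation matrix whose columns are the frame's x, y, z axes.
In Python, from workcell import readout, vision, order, manip gives the robot as it stands.
- The arm moves only by the tool move_arm, never from a script. Its arguments are lists of equal length, an entry for each row: "grip": the opening, from 0 (shut) to 1 (fully open); "linear": the shift along the tool's x, y, z in units of 0.4 m (1.0 is 0.4 m), a list of three; "delta_rot": the turn, a rotation vector about the tool's x, y, z in units of 45 degrees (1.0 is 45 degrees), a list of three. A call has 1 to 10 rows; each row shifts and turns the commanded pose from where the row before left it, along the tool's axes as they then stand; what a row does not reach is not made up. A row lasts 1/12 s, in which the tool goes at most 41.7 mm and 7.16 degrees, less where a joint would pass 70% of its speed; a pose out of reach is approached as far as the arm can. A call with a number of a shift or a turn outside -1 to 1 is refused whole. A call with a gripper value outside its range is refused whole. The fingers move at their own pace and stop on an object; the grip force is fixed at half the most. Time passes only in rows, so rows that do not move let the fingers close. It gives the time, the measured TCP pose, the force, the opening and the grip force at its end, in the units of the state.
- readout.get_state(): the state, without advancing time (a new reading comes with each control period).
- vision.grab_frame(name): name is "scene" or "top" or "wrist"; returns a dict with "pixels" (400x640x3 uint8, red, green, blue), "fx", "fy", "cx", "cy" (pixels), "view" (4x4, takes a point from world to camera coordinates); the wrist camera has in their place "T_tool_cam" (4x4, takes a point from camera to tool coordinates, whose origin is the TCP and whose axes are the flange's). Camera axes: x right, y down, z forward; pixel columns grow to the right and rows downward; lengths in m; the calibration is good to about 2 mm. The wrist camera is an equidistant fisheye: a pixel r from the principal point sees the ray r / f radians off the axis. A picture is of the moment at which its call begins: read the wrist's pose just before it. There is no depth.
- order.close_job(): hands the job in; it is judged then, once.
The state is a dict: "clock": time; "joint_pos": joint angles; "dq": joint speeds; "tau": joint torques, N m; "ee_pos": TCP position; "tcp_rot": TCP orientation; "wrist_force": force on the tool from outside, world axes, zero at the start; "moment": the same for the moment, N m; "finger_gap": finger opening in m; "grip_force": force on a finger pad.
Only numpy, scipy, OpenCV 4.12 (cv2) and the standard library are available. Lean on these libraries where they do the work, as an engineer would, in place of code of your own. Each camera call takes 0.05 s, during which the arm holds its last target. There are 200 camera calls.

TASK

Trace the signal path of the treadle pedal on the bench. First press its raised toe end fully down to the stop, which clicks the pedal on, and let it spring back up; then take the signal-injector pen out of its stand and, working back from the output, press the pen's sprung tip onto the three brass lugs under the treadle's edge in turn - the one nearest the toe, the middle one, the one nearest the heel - holding each for a moment with the tip pushed in a little, without ramming it. Finally stand the pen back upright in its stand, and leave the bottle, the plug and the clip-on tuner where they are.

Things in the scene. Friction and masses are not known exactly. Their poses are not given: they have to be found in the camera images.
- pedal: Treadle foot pedal: aluminium chassis 92 (x) x 205 (y) x 24 mm high, fixed. Origin: centre of its underside. Own -y end is the toe, +y the heel; along its -x side runs a brown strip with three brass lugs, 10 mm inside the edge of the treadle above: 38, 31 and 23 mm (toe, middle, heel) under it, so the pen must come in slanting from the -x side, 30 to 50 degrees from vertical.
- treadle (a joint): Treadle, ribbed black rubber on top, 72 mm wide (pedal frame x -30 to +42), 196 mm long, 12 mm thick, sloping up to the toe by 0.21 rad at rest. Hinge across the pedal at y +50, z 48 mm: 0 at rest, grows as the toe is pressed, 0.19 rad at the stop (about 8 N at the toe); a spring lifts it back.
- toe_pad (a point): Centre of the top of the rubber tread at the toe end of the treadle, 12 mm from its end, about 88 mm above the bench at rest; moves with the treadle, 26 mm down to the stop.
- tp_out (a point): Centre of the flat top of the brass turret lug nearest the toe: disc 12.4 mm across, 32 mm above the bench. In the pedal's frame at x -20, y -55 mm.
- tp_mid (a point): The same of the middle lug; in the pedal's frame x -20, y -20 mm.
- tp_in (a point): The same of the lug nearest the heel; in the pedal's frame x -20, y +15 mm.
- lug_out: The brass turret lug nearest the toe; origin at its foot, 5 mm below its top.
- lug_mid: The middle brass turret lug; origin at its foot, 5 mm below its top.
- lug_in: The brass turret lug nearest the heel; origin at its foot, 5 mm below its top.
- pen: Signal-injector pen, 155 mm long, 51 g, upright in its stand, tip down. Origin: on the axis at the underside of its round black guard (27 mm across, 4 thick), which rests on the stand's rim. Own z runs tip to tail: grey square handle 14 x 14 mm (flats square to x and y), z 8 to 86 mm, cap to 90; below the guard a black shank 12 mm thick, tapering to 6 at z -44, steel tip to z -65.
- nib (a joint): How far the sprung steel tip is pushed into the pen, in m: 0 out, 0.007 fully in; 0.9 N to start, 3 N fully in.
- pen_tip (a point): End of the pen's steel tip (4 mm thick, rounded); 65 mm below the pen's origin when the tip is out.
- pen_stand: Fixed pen stand: round dark steel foot 72 mm across with an upright aluminium tube, 37 mm outside, 19 mm bore, open at the top, rim 76 mm above the bench. Origin: centre of its underside.
- stand_rim (a point): Centre of the mouth of the stand's tube, at the height of its rim.
- bottle: Small dropper bottle (contact cleaner), loose, 34 mm across, 102 mm tall, standing close to the lug side of the pedal. Origin: centre of its underside. To be left alone.
- plug: Grey microphone plug, loose, 20 x 70 x 20 mm, lying on the far side of the pedal from the lugs. Origin: centre of its underside, long axis y. To be left alone.
- tuner: Small black clip-on tuner, loose, 56 x 48 x 14 mm, lying on the bench beyond the toe of the pedal. Origin: centre of its underside. To be left alone.
Mind the look-alikes: they are no part of the job. Leave any blue or turquoise look-alike of the pen alone.

How it is judged:
By the outcome, as a careful person would: the job done as asked, in the order asked, and still so for the second after the job is handed in, with the robot touching nothing.
It also fails if it takes over 64 s, if anything falls off the work surface, if the arm or the gripper's body presses on something with over 40 N, if the wrist force passes 120 N, or if a joint passes its speed limit or range.

## Working session

There is one attempt and no reset: what is moved stays moved. The work goes in short steps, Python scripts to look and compute and a tool call to move; the robot and the scene stay as the last step left them, time stands still between calls to the robot, and variables do not carry over. Pictures are saved under pics/ and viewed, at most 10 in all, crops included, and the job is handed in when it is done.

Besides the shell and the picture viewer there is one more tool, called as name(argument=value, ...) on one line, values as JSON. move_arm: Moves the arm, as the interface text tells. Shifts and turns lie within -1 to 1; 1 stands for 0.4 m of shift or 45 degrees of turn. Its arguments: {"type":"object","properties":{"grip":{"type":"array","items":{"type":"number"}},"linear":{"type":"array","items":{"type":"array","items":{"type":"number"}}},"delta_rot":{"type":"array","items":{"type":"array","items":{"type":"number"}}}},"required":["grip","linear","delta_rot"]}

```bash
mkdir -p pics; ls
python3 - <<'E'
from workcell import readout, vision, manip
import cv2,numpy as np,pickle
s=readout.get_state();print(s, manip.pinch_z, [a for a in dir(manip) if a[0]!='_'])
for n in ("scene","top"):
    f=vision.grab_frame(n);pickle.dump(f,open(f"pics/{n}.pkl","wb"))
    cv2.imwrite(f"pics/{n}0.png",f["pixels"][:,:,::-1]);print(n,f["fx"],f["fy"],f["cx"],f["cy"],f["view"].round(3).tolist())
E
```

```text
pics
{'clock': 0.0, 'joint_pos': array([ 1.12910815,  0.38426075,  0.01636995,  1.37116431, -0.00631481,
        1.38816881, -0.0465009 ]), 'dq': array([ 1.00006091e-03,  1.54289655e-03, -3.04939972e-04,  6.49069195e-04,
        6.34231744e-04,  7.13741617e-04, -9.53789175e-05]), 'tau': array([ 1.01031706e-03, -6.27591848e+01,  8.44902322e-01, -3.71827161e+01,
        1.66080042e-02,  1.41928758e-02, -7.76841290e-06]), 'ee_pos': array([ 0.23097859, -0.58021827,  0.23026013]), 'tcp_rot': array([[ 9.29089838e-01,  3.69853384e-01, -7.40349286e-04],
       [ 3.69854124e-01, -9.29088081e-01,  1.80662186e-03],
       [-1.96644896e-05, -1.95233525e-03, -9.99998094e-01]]), 'wrist_force': array([-0.41957293, -0.12197695,  0.3560977 ]), 'moment': array([0.03790624, 0.02637749, 0.00589772]), 'grip_force': 0.0, 'finger_gap': 0.0854420606628629} 0.0187 ['Unreachable', 'pinch_z']
scene 440.63045497334537 440.63045497334537 321.3694809323946 199.68502800839002 [[-0.031, 0.999, 0.017, 0.164], [0.794, 0.035, -0.607, -0.384], [-0.608, -0.005, -0.794, 1.456], [0.0, 0.0, 0.0, 1.0]]
top 514.5102025847727 514.5102025847727 311.981445332333 189.57016902125213 [[0.01, -1.0, 0.02, -0.151], [-0.989, -0.013, -0.148, 0.551], [0.148, -0.018, -0.989, 1.233], [0.0, 0.0, 0.0, 1.0]]
```

View pics/scene0.png

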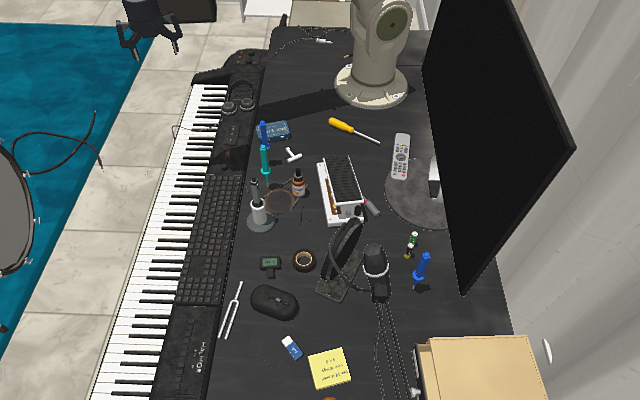

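View pics/top0.png

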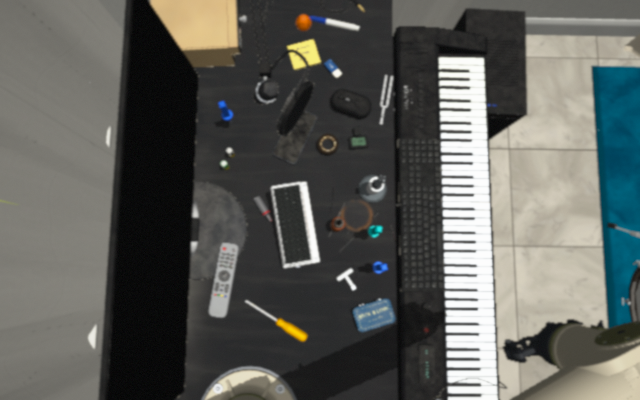

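Run:
```python
import cv2
a=cv2.imread("pics/scene0.png")[110:290,230:400];b=cv2.imread("pics/top0.png")[160:290,250:400]
a=cv2.resize(a,None,fx=3.2,fy=3.2,interpolation=cv2.INTER_CUBIC)
b=cv2.resize(b,None,fx=4,fy=4,interpolation=cv2.INTER_CUBIC)
cv2.imwrite("pics/c1.png",a);cv2.imwrite("pics/c2.png",b)
```

```text
(no output)
```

View pics/c1.png

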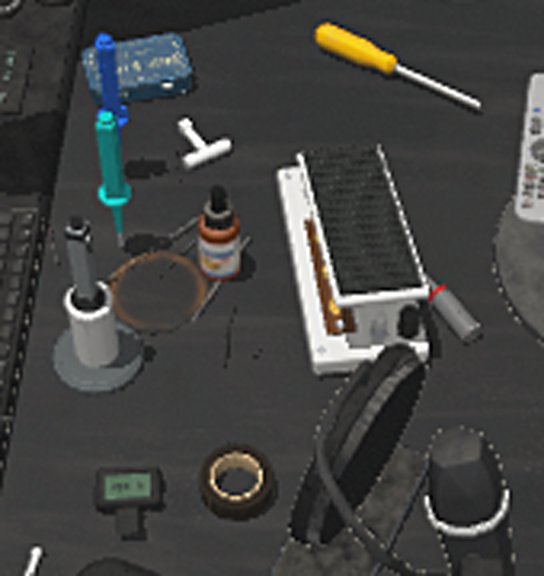

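View pics/c2.png

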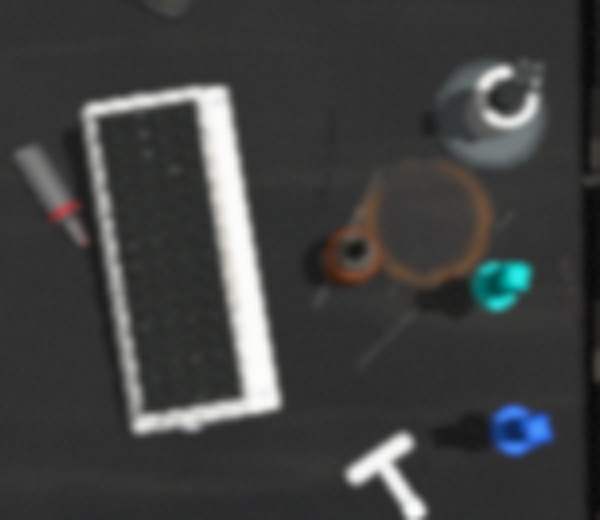

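Scene picture: the grey pen in its stand is at scene (255,190) / top (377,184). Look-alikes are turquoise (264,160), blue (264,135) and blue (421,268), so I choose the grey one. The pedal is at scene (340,190), with its brown lug strip on the left (world −y) and its toe towards the camera (+x). The bottle is at (299,180), the tuner at (270,262) and the plug at (372,207).

```bash
cat > g.py <<'E'
import numpy as np,pickle
from scipy.optimize import least_squares
F={n:pickle.load(open(f"pics/{n}.pkl","rb")) for n in("scene","top")}
def ray(n,px):
    f=F[n];V=f["view"];d=np.array([(px[0]-f["cx"])/f["fx"],(px[1]-f["cy"])/f["fy"],1.])
    R=V[:3,:3];return -R.T@V[:3,3],R.T@d
def onz(n,px,z):
    c,d=ray(n,px);return c+d*(z-c[2])/d[2]
def proj(n,P):
    f=F[n];q=f["view"][:3,:3]@np.asarray(P)+f["view"][:3,3];return np.array([f["fx"]*q[0]/q[2]+f["cx"],f["fy"]*q[1]/q[2]+f["cy"]])
def tri(*rs):
    A=0;b=0
    for c,d in rs:
        d=d/np.linalg.norm(d);M=np.eye(3)-np.outer(d,d);A=A+M;b=b+M@c
    P=np.linalg.solve(A,b);return P,[np.linalg.norm((np.eye(3)-np.outer(d,d)/(d@d))@(P-c)) for c,d in rs]
S=lambda u,v:(230+u/3.2-.35,110+v/3.2-.35)
T=lambda u,v:(250+u/4-.4,160+v/4-.4)
E
python3 - <<'E'
from g import *
np.set_printoptions(precision=4,suppress=True)
print("rim",tri(ray("scene",S(90,296)),ray("top",T(507,97))),onz("scene",S(90,296),.076),onz("top",T(507,97),.076))
print("cap",tri(ray("scene",S(77,228)),ray("top",T(530,73))))
for k,s in dict(TR=(318,372),BR=(280,170)).items():
    t={'TR':(229,88),'BR':(281,406)}[k]
    print(k,tri(ray("scene",S(*s)),ray("top",T(*t))),onz("scene",S(*s),.024),onz("top",T(*t),.024))
# pedal pose fit with chassis corners at z=.024
def P(p,l): c,s=np.cos(p[2]),np.sin(p[2]);return np.array([p[0]+c*l[0]-s*l[1],p[1]+s*l[0]+c*l[1],l[2]])
obs=[("top",T(229,88),(-.046,-.1025,.024)),("top",T(281,406),(-.046,.1025,.024)),("top",T(135,431),(.046,.1025,.024)),
("scene",S(319,372),(-.046,-.1025,.024)),("scene",S(279,169),(-.046,.1025,.024)),("scene",S(428,354),(.046,-.1025,.024))]
r=least_squares(lambda p:np.concatenate([proj(n,P(p,l))-np.array(u) for n,u,l in obs]),[.6,-.1,1.57])
print("pedal",r.x,r.fun.reshape(-1,2))
for y in(-.055,-.02,.015):print("lug",P(r.x,(-.02,y,.032)))
print("toe",P(r.x,(.006,-.1325+.0,.088)))
print("bottle",onz("scene",S(221,272),.0),onz("top",T(354,250),.102),tri(ray("scene",S(217,194)),ray("top",T(354,250))))
E
```

```text
rim (array([ 0.5633, -0.2997,  0.0776]), [np.float64(0.00012270802072484257), np.float64(0.00012270802072491402)]) [ 0.5622 -0.3001  0.076 ] [ 0.5636 -0.2998  0.076 ]
cap (array([ 0.5642, -0.301 ,  0.1578]), [np.float64(3.814154374977262e-05), np.float64(3.8141543749762596e-05)])
TR (array([ 0.578 , -0.1294,  0.0089]), [np.float64(0.0025110195376380337), np.float64(0.00251101953763802)]) [ 0.5883 -0.1271  0.024 ] [ 0.5754 -0.1318  0.024 ]
BR (array([ 0.3774, -0.1651,  0.0194]), [np.float64(0.0011809122582769355), np.float64(0.001180912258276911)]) [ 0.3816 -0.1638  0.024 ] [ 0.3773 -0.1662  0.024 ]
pedal [ 0.4717 -0.1029  1.7458] [[-0.549  -2.0582]
 [-0.0569 -0.6037]
 [-0.4609 -0.67  ]
 [-1.5448 -2.6216]
 [-0.4367 -0.4798]
 [ 0.992  -1.039 ]]
lug [ 0.5293 -0.113   0.032 ]
lug [ 0.4949 -0.1191  0.032 ]
lug [ 0.4604 -0.1252  0.032 ]
toe [ 0.6011 -0.0739  0.088 ]
bottle [ 0.4757 -0.2091  0.    ] [ 0.4674 -0.2055  0.102 ] (array([ 0.4685, -0.2084,  0.0895]), [np.float64(0.0020976087508389066), np.float64(0.0020976087508389465)])
```

move_arm(grip=[0,0,0,0,0,0,0,0,0,0], linear=[[0.08,-0.056,-0.025],[0.08,-0.056,-0.025],[0.08,-0.056,-0.025],[0.08,-0.056,-0.025],[0.08,-0.056,-0.025],[0.08,-0.056,-0.025],[0.08,-0.056,-0.025],[0.08,-0.056,-0.025],[0.08,-0.056,-0.025],[0.08,-0.056,-0.025]], delta_rot=[[0,0,0],[0,0,0],[0,0,0],[0,0,0],[0,0,0],[0,0,0],[0,0,0],[0,0,0],[0,0,0],[0,0,0]])

```text
clock: 0.93
ee_pos: [0.4461, -0.2523, 0.3316]
tcp_rot: [[0.929, 0.37, -0.0], [0.37, -0.929, 0.0], [-0.0, -0.0, -1.0]]
wrist_force: [1.3, -0.9, 0.6]
finger_gap: 0.0002
grip_force: 0.0
```

move_arm(grip=[0,0], linear=[[0,0,0],[0,0,0]], delta_rot=[[0,0,0],[0,0,0]])

```text
clock: 1.1
ee_pos: [0.4472, -0.2515, 0.3317]
tcp_rot: [[0.927, 0.375, 0.001], [0.375, -0.927, 0.0], [0.001, 0.0, -1.0]]
wrist_force: [-0.6, -0.3, -0.6]
finger_gap: -0.0003
grip_force: 0.0
```

```bash
cat > w.py <<'E'
import sys,cv2,pickle
from workcell import readout,vision
n=sys.argv[1];s=readout.get_state();f=vision.grab_frame("wrist");f["s"]=s
pickle.dump(f,open(f"pics/{n}.pkl","wb"));cv2.imwrite(f"pics/{n}.png",f["pixels"][:,:,::-1])
E
python3 w.py w1; python3 -c "
import pickle;f=pickle.load(open('pics/w1.pkl','rb'));print({k:f[k] for k in f if k!='pixels'})"
```

```text
{'fx': 309.70691628693146, 'fy': 309.70691628693146, 'cx': 321.25812034811014, 'cy': 195.08918368214412, 'T_tool_cam': array([[-6.60031378e-05, -9.57363691e-01, -2.88885373e-01,
         7.32241487e-02],
       [ 9.99999952e-01,  2.41790237e-05, -3.08604251e-04,
         4.96451653e-05],
       [ 3.02431471e-04, -2.88885379e-01,  9.57363644e-01,
        -1.43360172e-01],
       [ 0.00000000e+00,  0.00000000e+00,  0.00000000e+00,
         1.00000000e+00]]), 's': {'clock': 1.1, 'joint_pos': array([ 0.6711321 ,  0.12278681, -0.24700557,  1.4788012 ,  0.02943315,
        1.54282532, -0.76083352]), 'dq': array([ 0.0434645 ,  0.00945406,  0.06678674,  0.02215985,  0.01602444,
       -0.00697447,  0.02195394]), 'tau': array([ -2.62577914, -46.58079743,  -3.40449996, -38.52599859,
        -0.53732481,   0.07232185,  -0.42852391]), 'ee_pos': array([ 0.44721577, -0.25152849,  0.33173364]), 'tcp_rot': array([[ 9.26855095e-01,  3.75417886e-01,  1.02185167e-03],
       [ 3.75417968e-01, -9.26855617e-01,  1.17318440e-04],
       [ 9.91152398e-04,  2.74884282e-04, -9.99999471e-01]]), 'wrist_force': array([-0.56307925, -0.34235238, -0.63410408]), 'moment': array([-0.05051781, -0.02829242, -0.04700692]), 'grip_force': 0.0, 'finger_gap': -0.0002975737022033166}}
```

View pics/w1.png

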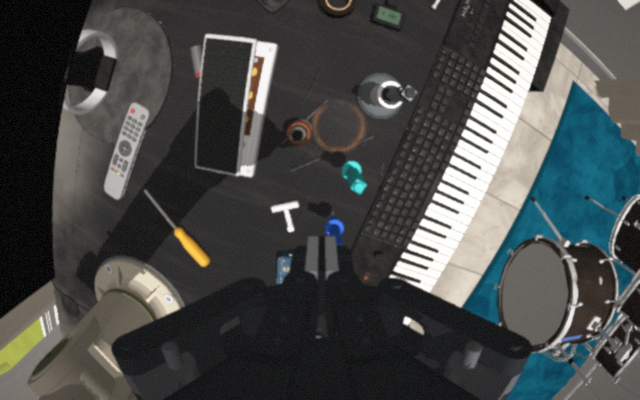

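Run:
```python
import cv2
a=cv2.imread("pics/w1.png")[25:190,185:420]
a=cv2.convertScaleAbs(a,alpha=1.3,beta=15)
cv2.imwrite("pics/c3.png",cv2.resize(a,None,fx=3.4,fy=3.4,interpolation=cv2.INTER_CUBIC))
```

```text
(no output)
```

View pics/c3.png

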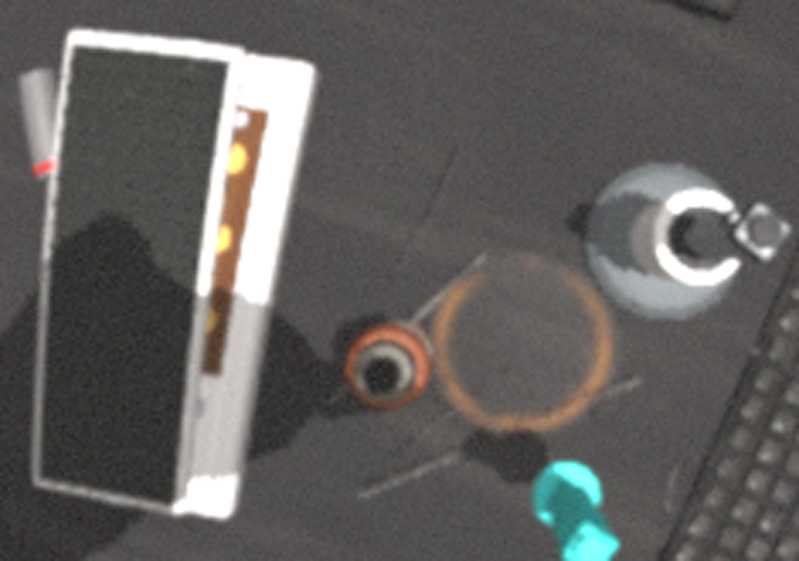

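```bash
cat >> g.py <<'E'
def wl(n):return pickle.load(open(f"pics/{n}.pkl","rb"))
def wray(f,px):
    d=np.array([px[0]-f["cx"],px[1]-f["cy"]]);r=np.linalg.norm(d);th=r/f["fx"]
    dc=np.array([*(np.sin(th)*d/r),np.cos(th)]);T=f["T_tool_cam"];R=f["s"]["tcp_rot"]
    return f["s"]["ee_pos"]+R@T[:3,3],R@T[:3,:3]@dc
def z_at(r,z):c,d=r;return c+d*(z-c[2])/d[2]
def wproj(f,P):
    T=f["T_tool_cam"];R=f["s"]["tcp_rot"];q=T[:3,:3].T@(R.T@(np.asarray(P)-f["s"]["ee_pos"])-T[:3,3])
    th=np.arctan2(np.hypot(*q[:2]),q[2]);return np.array([f["cx"],f["cy"]])+f["fx"]*th*q[:2]/np.hypot(*q[:2])
W=lambda u,v:(185+u/3.4-.35,25+v/3.4-.35)
def P(p,l): c,s=np.cos(p[2]),np.sin(p[2]);return np.array([p[0]+c*l[0]-s*l[1],p[1]+s*l[0]+c*l[1],l[2]])
E
python3 - <<'E'
from g import *
np.set_printoptions(precision=4,suppress=True)
w=wl("w1")
print("rim",tri(ray("scene",S(90,296)),ray("top",T(507,97)),wray(w,W(698,236))))
print("cap",tri(ray("scene",S(77,228)),ray("top",T(530,73)),wray(w,W(763,231))))
c=[z_at(wray(w,W(*q)),.166) for q in((763,203),(792,231),(760,262),(735,232))]
for i in range(4):
    d=c[(i+1)%4]-c[i];print("edge",np.linalg.norm(d),np.degrees(np.arctan2(d[1],d[0]))%90)
obs=[("top",T(229,88),(-.046,-.1025,.024)),("top",T(281,406),(-.046,.1025,.024)),("top",T(135,431),(.046,.1025,.024)),
("scene",S(279,169),(-.046,.1025,.024)),
("w",W(317,66),(-.046,-.1025,.024)),("w",W(236,518),(-.046,.1025,.024)),
("w",W(237,158),(-.02,-.055,.032)),("w",W(224,238),(-.02,-.02,.032)),("w",W(211,322),(-.02,.015,.032))]
pr=lambda n,X:wproj(w,X) if n=="w" else proj(n,X)
r=least_squares(lambda p:np.concatenate([pr(n,P(p,l))-np.array(u) for n,u,l in obs]),[.47,-.1,1.74],loss="soft_l1")
print("pedal",r.x,r.fun.reshape(-1,2))
for k,u,l in(("out",(237,158),-.055),("mid",(224,238),-.02),("in",(211,322),.015)):print(k,P(r.x,(-.02,l,.032)),z_at(wray(w,W(*u)),.032))
print("toe",P(r.x,(.006,-.086,.088)), "treadle toe corners", [z_at(wray(w,W(*u)),.09) for u in((70,30),(243,48))], P(r.x,(-.03,-.098,.09)))
b=tri(ray("scene",S(217,194)),ray("top",T(354,250)),wray(w,W(381,371)));print("bottle",b)
print("turq cap",tri(ray("scene",S(107,118)),ray("top",T(517,275)),wray(w,W(592,540))))
print("tape/popfilter ground", onz("top",(283,150),.0),onz("top",(285,130),.1))
E
```

```text
rim (array([ 0.563 , -0.2998,  0.0772]), [np.float64(8.911324303876992e-05), np.float64(0.0004245619304250874), np.float64(0.00042157308915268557)])
cap (array([ 0.5637, -0.3016,  0.1575]), [np.float64(0.000516126660400642), np.float64(0.0007192361663377763), np.float64(0.0011426997468823438)])
edge 0.012158901333934323 71.66569161745404
edge 0.014019526259693996 67.4755044572398
edge 0.011698597063646973 64.78823025641178
edge 0.012590337338398027 69.48129638309605
pedal [ 0.4689 -0.1062  1.7448] [[ 0.7852 -0.9245]
 [ 1.2339  0.5922]
 [ 0.8177  0.4959]
 [-1.5641 -1.2996]
 [ 1.4537 -0.9501]
 [-0.5347  0.8685]
 [-0.2545 -0.1652]
 [-1.1394 -0.0427]
 [-1.6647 -1.0766]]
out [ 0.5265 -0.1163  0.032 ] [ 0.5264 -0.1168  0.032 ]
mid [ 0.492  -0.1224  0.032 ] [ 0.4925 -0.124   0.032 ]
in [ 0.4576 -0.1285  0.032 ] [ 0.4569 -0.1314  0.032 ]
toe [ 0.5525 -0.0854  0.088 ] treadle toe corners [array([ 0.552, -0.049,  0.09 ]), array([ 0.5645, -0.1171,  0.09  ])] [ 0.5706 -0.1187  0.09  ]
bottle (array([ 0.4691, -0.2087,  0.0896]), [np.float64(0.0018147500135616444), np.float64(0.002474569271676101), np.float64(0.0010312532220945036)])
turq cap (array([ 0.451 , -0.2934,  0.1515]), [np.float64(0.0004851712248409104), np.float64(0.0008720104995410362), np.float64(0.0011607684688977216)])
tape/popfilter ground [ 0.6614 -0.0692  0.    ] [ 0.6879 -0.0771  0.1   ]
```

move_arm(grip=[0,0,0,0,0,0,0,0,0,0], linear=[[0.0485,-0.0364,0.068],[0.0485,-0.0364,0.068],[0.0485,-0.0364,0.068],[0.0485,-0.0364,0.068],[0.0485,-0.0364,0.068],[0.0485,-0.0364,0.068],[0.0485,-0.0364,0.068],[0.0485,-0.0364,0.068],[0,0,0],[0,0,0]], delta_rot=[[0,0,0],[0,0,0],[0,0,0],[0,0,0],[0,0,0],[0,0,0],[0,0,0],[0,0,0],[0,0,0],[0,0,0]])

```text
clock: 1.98
ee_pos: [0.5451, -0.0886, 0.111]
tcp_rot: [[0.929, 0.37, -0.005], [0.37, -0.929, 0.001], [-0.004, -0.003, -1.0]]
wrist_force: [-0.2, -0.9, 0.2]
finger_gap: -0.0003
grip_force: 0.0
```

move_arm(grip=[0,0,0,0,0,0,0,0,0,0], linear=[[0,0,0.025],[0,0,0.025],[0,0,0.0125],[0,0,0.0125],[0,0,0.0125],[0,0,0.0125],[0,0,0.0125],[0,0,0.01],[0,0,0],[0,0,0]], delta_rot=[[0,0,0],[0,0,0],[0,0,0],[0,0,0],[0,0,0],[0,0,0],[0,0,0],[0,0,0],[0,0,0],[0,0,0]])

```text
clock: 2.82
ee_pos: [0.5483, -0.0891, 0.0659]
tcp_rot: [[0.929, 0.369, 0.004], [0.369, -0.929, -0.001], [0.003, 0.002, -1.0]]
wrist_force: [2.4, -1.1, 6.0]
finger_gap: 0.0
grip_force: 3.1
```

move_arm(grip=[0,0,0,0], linear=[[0,0,0.004],[0,0,0.004],[0,0,0.004],[0,0,0]], delta_rot=[[0,0,0],[0,0,0],[0,0,0],[0,0,0]])

```text
clock: 3.15
ee_pos: [0.5488, -0.089, 0.0615]
tcp_rot: [[0.929, 0.369, 0.005], [0.369, -0.929, -0.001], [0.004, 0.002, -1.0]]
wrist_force: [2.7, -1.8, 6.9]
finger_gap: 0.0
grip_force: 3.4
```

move_arm(grip=[0,0,0], linear=[[0,0,0.004],[0,0,0.003],[0,0,0]], delta_rot=[[0,0,0],[0,0,0],[0,0,0]])

```text
clock: 3.4
ee_pos: [0.549, -0.0891, 0.0607]
tcp_rot: [[0.929, 0.369, 0.005], [0.369, -0.929, -0.001], [0.004, 0.003, -1.0]]
wrist_force: [-5.8, -0.1, 25.0]
finger_gap: 0.0002
grip_force: 12.5
```

move_arm(grip=[0,0,0,1,1,1,1,1,1,1], linear=[[0,0,-0.03],[0,0,-0.06],[0,0,-0.06],[-0.0231,0.0721,-0.0497],[-0.0231,0.0721,-0.0497],[-0.0231,0.0721,-0.0497],[-0.0231,0.0721,-0.0497],[-0.0231,0.0721,-0.0497],[-0.0231,0.0721,-0.0497],[-0.0231,0.0721,-0.0497]], delta_rot=[[0,0,0],[0,0,0],[0,0,0],[0,0,0],[0,0,0],[0,0,0],[0,0,0],[0,0,0],[0,0,0],[0,0,0]])

```text
clock: 4.23
ee_pos: [0.5606, -0.3015, 0.2571]
tcp_rot: [[0.929, 0.37, -0.0], [0.37, -0.929, 0.0], [-0.0, -0.0, -1.0]]
wrist_force: [1.5, -0.5, -0.1]
finger_gap: 0.0833
grip_force: 0.0
```

move_arm(grip=[1,1,1,1,1,1,1,1,1], linear=[[0,0,0],[0,0,0],[0,0,0],[0,0,0],[0,0,0],[0,0,0],[0,0,0],[0,0,0],[0,0,0]], delta_rot=[[0,0,-0.146],[0,0,-0.146],[0,0,-0.146],[0,0,-0.146],[0,0,-0.146],[0,0,-0.146],[0,0,-0.146],[0,0,0],[0,0,0]])

```text
clock: 4.98
ee_pos: [0.561, -0.3001, 0.2559]
tcp_rot: [[0.383, 0.924, -0.001], [0.924, -0.383, 0.001], [0.0, -0.001, -1.0]]
wrist_force: [0.2, 0.7, 0.7]
finger_gap: 0.0855
grip_force: 0.0
```

```bash
python3 w.py w2
python3 - <<'E'
import cv2,sys
sys.path.insert(0,'.')
from g import *
w=wl("w2");print(w["s"]["ee_pos"],w["s"]["tcp_rot"].round(3),w["s"]["joint_pos"].round(2),w["s"]["clock"])
c=wproj(w,(.5634,-.3007,.166));print(c)
x,y=(c-70).astype(int);x=max(x,0);y=max(y,0);print(x,y)
cv2.imwrite("pics/c4.png",cv2.resize(w["pixels"][y:y+140,x:x+140,::-1],None,fx=4,fy=4,interpolation=cv2.INTER_CUBIC))
E
```

```text
[ 0.56099392 -0.30010576  0.25593427] [[ 0.383  0.924 -0.001]
 [ 0.924 -0.383  0.001]
 [ 0.    -0.001 -1.   ]] [ 0.72  0.43 -0.4   1.28  0.17  1.47 -0.06] 4.9833
[324.81096797 198.26233991]
254 128
```

View pics/c4.png

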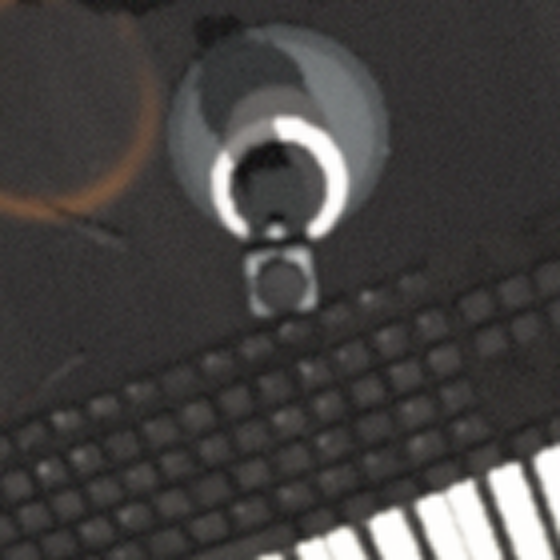

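Run:
```python
from g import *
w=wl("w2");Q=lambda u,v:(254+u/4-.4,128+v/4-.4)
c=[z_at(wray(w,Q(*q)),.166) for q in((245,252),(312,247),(319,308),(251,317))]
for i in range(4):
    d=c[(i+1)%4]-c[i];print(np.linalg.norm(d),np.degrees(np.arctan2(d[1],d[0]))%90)
cc=tri(wray(w,Q(281,282)),wray(wl("w1"),W(763,231)));print(cc,np.mean(c,0))
print("rim",tri(wray(w,Q(280,183)),wray(wl("w1"),W(698,236))), z_at(wray(w,Q(280,183)),.076))
R=w["s"]["tcp_rot"];print(R.T@(np.array([.5632,-.3005,.122])-w["s"]["ee_pos"])/.4)
```

```text
0.013156095525730922 71.92823618405394
0.01267654739389138 74.33795281758125
0.013650297303699932 75.43555205645546
0.013500561483014303 72.201343765039
(array([ 0.56236749, -0.30130363,  0.16256453]), [np.float64(1.7668809824583576e-05), np.float64(1.7668809824631352e-05)]) [ 0.56294665 -0.30020029  0.166     ]
rim (array([ 0.56288079, -0.30059289,  0.07520261]), [np.float64(0.0003229171005672557), np.float64(0.0003229171005671862)]) [ 0.56297282 -0.30075254  0.076     ]
[0.00109181 0.00571178 0.33483204]
```

move_arm(grip=[1,1,1,1,1,1,1,1,1,1], linear=[[0.001,0.0055,0],[0,0,0.05],[0,0,0.06],[0,0,0.06],[0,0,0.06],[0,0,0.05],[0,0,0.035],[0,0,0.02],[0,0,0],[0,0,0]], delta_rot=[[0,0,-0.133],[0,0,0],[0,0,0],[0,0,0],[0,0,0],[0,0,0],[0,0,0],[0,0,0],[0,0,0],[0,0,0]])

```text
clock: 5.87
ee_pos: [0.5636, -0.3005, 0.1226]
tcp_rot: [[0.282, 0.959, 0.0], [0.959, -0.282, 0.0], [0.0, -0.0, -1.0]]
wrist_force: [0.1, 0.7, 0.4]
finger_gap: 0.0853
grip_force: 0.0
```

move_arm(grip=[0,0,0,0,0,0,0,0], linear=[[0,0,0],[0,0,0],[0,0,0],[0,0,0],[0,0,0],[0,0,0],[0,0,0],[0,0,0]], delta_rot=[[0,0,0],[0,0,0],[0,0,0],[0,0,0],[0,0,0],[0,0,0],[0,0,0],[0,0,0]])

```text
clock: 6.53
ee_pos: [0.5637, -0.3006, 0.1226]
tcp_rot: [[0.281, 0.96, 0.001], [0.96, -0.281, -0.0], [-0.0, 0.001, -1.0]]
wrist_force: [-0.6, 0.5, 1.8]
finger_gap: 0.0131
grip_force: 58.5
```

```bash
cat > t.py <<'E'
from g import *
from scipy.spatial.transform import Rotation as Ro
np.set_printoptions(precision=4,suppress=True)
PED=[.4689,-.1062,1.7448];L=.1116
LUG={k:P(PED,(-.02,y,.032)) for k,y in(("out",-.055),("mid",-.02),("in",.015))}
s=np.radians(42);az=np.radians(32);h=np.array([np.sin(az),-np.cos(az),0])
a=np.cos(s)*np.array([0,0,1.])+np.sin(s)*h
z=-a;y=np.cross([0,0,1.],h)*1.0
x=np.cross(y,z)
if x@(-h)<0: y=-y;x=np.cross(y,z)
RT=np.c_[x,y,z]
def to(st,k,d,off=(0,0,0)):
    R=st["tcp_rot"];tgt=LUG[k]+np.array(off)+a*(L+d)
    print(k,d,"tgt",tgt,"lin(units)",R.T@(tgt-st["ee_pos"])/.4,"rot(units)",Ro.from_matrix(R.T@RT).as_rotvec()/np.radians(45),"tip",st["ee_pos"]+R[:,2]*L,"lug",LUG[k])
E
python3 - <<'E'
from t import *
from workcell import readout
st=readout.get_state();print(RT);to(st,"out",.05)
E
```

```text
[[-0.3938  0.848  -0.3546]
 [ 0.6302  0.5299  0.5675]
 [ 0.6691 -0.     -0.7431]]
out 0.05 tgt [ 0.5838 -0.2081  0.1521] lin(units) [ 0.2361 -0.0166 -0.0738] rot(units) [ 0.3937  0.8767 -1.0239] tip [ 0.5637 -0.3006  0.011 ] lug [ 0.5265 -0.1164  0.032 ]
```

move_arm(grip=[0,0,0,0,0,0], linear=[[0,0,-0.02],[0,0,-0.05],[0,0,-0.08],[0,0,-0.09],[0,0,-0.08],[0,0,0]], delta_rot=[[0,0,0],[0,0,0],[0,0,0],[0,0,0],[0,0,0],[0,0,0]])

```text
clock: 7.03
ee_pos: [0.5661, -0.3012, 0.2589]
tcp_rot: [[0.281, 0.96, 0.01], [0.96, -0.281, -0.005], [-0.002, 0.011, -1.0]]
wrist_force: [-0.1, 0.3, 0.5]
finger_gap: 0.013
grip_force: 58.5
```

move_arm(grip=[0,0,0,0,0,0,0,0,0,0], linear=[[0,0,0],[0,0,0],[0,0,0],[0,0,0],[0,0,0],[0,0,0],[0,0,0],[0,0,0],[0,0,0],[0,0,0]], delta_rot=[[0.0394,0.0877,-0.1024],[0.0394,0.0877,-0.1024],[0.0394,0.0877,-0.1024],[0.0394,0.0877,-0.1024],[0.0394,0.0877,-0.1024],[0.0394,0.0877,-0.1024],[0.0394,0.0877,-0.1024],[0.0394,0.0877,-0.1024],[0.0394,0.0877,-0.1024],[0.0394,0.0877,-0.1024]])

```text
clock: 7.87
ee_pos: [0.5398, -0.2759, 0.2193]
tcp_rot: [[-0.406, 0.86, -0.309], [0.657, 0.51, 0.556], [0.635, 0.023, -0.772]]
wrist_force: [0.4, 0.2, -0.9]
finger_gap: 0.0133
grip_force: 59.5
```

Run:
```python
from t import *
from workcell import readout
st=readout.get_state();print(st["joint_pos"],st["ee_pos"],st["tcp_rot"]);to(st,"out",.05)
```

```text
[ 0.7635  0.8984 -0.4281  0.7979 -0.0872  2.0545  0.9145] [ 0.5398 -0.2759  0.2193] [[-0.4062  0.8599 -0.3093]
 [ 0.6567  0.51    0.5556]
 [ 0.6355  0.0226 -0.7718]]
out 0.05 tgt [ 0.5838 -0.2081  0.1521] lin(units) [-0.0401  0.1773  0.1899] rot(units) [ 0.0411  0.0566 -0.0036] tip [ 0.5053 -0.2139  0.1332] lug [ 0.5265 -0.1164  0.032 ]
```

```bash
sed -i 's/radians(42)/radians(39)/;s/radians(32)/radians(16)/' t.py
python3 - <<'E'
from t import *
from workcell import readout
st=readout.get_state();print(RT);to(st,"out",.08)
E
```

```text
[[-0.2142  0.9613 -0.1735]
 [ 0.747   0.2756  0.6049]
 [ 0.6293 -0.     -0.7771]]
out 0.08 tgt [ 0.5598 -0.2323  0.1809] lin(units) [-0.0096  0.0964  0.1193] rot(units) [-0.1841 -0.014   0.2707] tip [ 0.5053 -0.2139  0.1332] lug [ 0.5265 -0.1164  0.032 ]
```

move_arm(grip=[0,0,0,0,0], linear=[[0,0,0],[0,0,0],[0,0,0],[0,0,0],[0,0,0]], delta_rot=[[-0.061,-0.005,0.09],[-0.061,-0.005,0.09],[-0.061,-0.005,0.09],[0,0,0],[0,0,0]])

```text
clock: 8.28
ee_pos: [0.5394, -0.2748, 0.2217]
tcp_rot: [[-0.217, 0.961, -0.174], [0.747, 0.278, 0.604], [0.629, 0.002, -0.778]]
wrist_force: [0.9, 0.1, -0.3]
finger_gap: 0.0134
grip_force: 59.5
```

Run:
```python
from t import *
from workcell import readout
st=readout.get_state();print(st["joint_pos"],st["ee_pos"]);to(st,"out",.08)
```

```text
[ 0.8397  0.8164 -0.4173  0.9325 -0.1907  1.92    0.7304] [ 0.5394 -0.2748  0.2217]
out 0.08 tgt [ 0.5598 -0.2323  0.1809] lin(units) [0.0042 0.0782 0.1347] rot(units) [-0.0003  0.001   0.0039] tip [ 0.5201 -0.2074  0.1349] lug [ 0.5265 -0.1164  0.032 ]
```

move_arm(grip=[0,0,0,0,0], linear=[[0.0014,0.026,0.045],[0.0014,0.026,0.045],[0.0014,0.026,0.045],[0,0,0],[0,0,0]], delta_rot=[[0,0,0],[0,0,0],[0,0,0],[0,0,0],[0,0,0]])

```text
clock: 8.7
ee_pos: [0.5606, -0.2294, 0.1798]
tcp_rot: [[-0.22, 0.959, -0.177], [0.744, 0.283, 0.606], [0.631, 0.001, -0.776]]
wrist_force: [-0.3, -0.1, 0.0]
finger_gap: 0.0132
grip_force: 59.5
```

Run:
```python
from t import *
from workcell import readout,vision
import cv2
st=readout.get_state();print(st["joint_pos"],st["ee_pos"]);to(st,"out",.0)
ims=[]
for n,wd in(("scene",(240,140)),("top",(270,150))):
    f=vision.grab_frame(n);tip=st["ee_pos"]+st["tcp_rot"][:,2]*L;p=proj(n,tip);q=proj(n,LUG["out"]);print(n,p,q)
    c=((p+q)/2).astype(int);im=f["pixels"][c[1]-35:c[1]+35,c[0]-50:c[0]+50,::-1];print("orig",c-[50,35]);ims.append(cv2.resize(im,None,fx=4,fy=4,interpolation=cv2.INTER_CUBIC))
cv2.imwrite("pics/c5.png",np.vstack(ims))
```

```text
[ 0.797   0.8197 -0.4302  1.0282 -0.1981  1.8054  0.7052] [ 0.5606 -0.2294  0.1798]
out 0.0 tgt [ 0.5459 -0.1839  0.1187] lin(units) [-0.0036 -0.0033  0.1939] rot(units) [-0.0046 -0.0028  0.0083] tip [ 0.5408 -0.1618  0.0933] lug [ 0.5265 -0.1164  0.032 ]
scene [315.8305 192.7071] [333.8796 203.9596]
orig [274 163]
top [319.6059 191.3919] [300.4693 200.358 ]
orig [260 160]
```

View pics/c5.png

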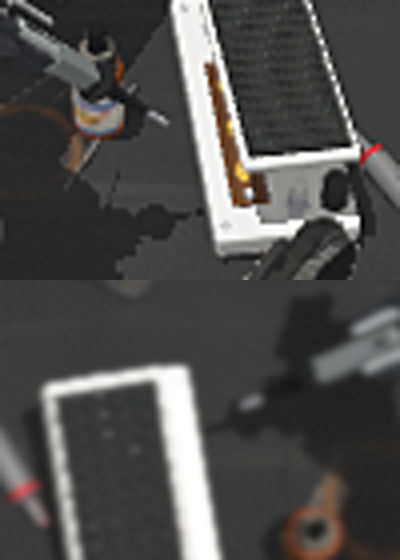

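move_arm(grip=[0,0,0,0,0,0,0], linear=[[-0.0007,-0.0002,0.045],[-0.0007,-0.0002,0.045],[-0.0007,-0.0002,0.045],[-0.0007,-0.0002,0.03],[-0.0007,-0.0002,0.013],[0,0,0],[0,0,0]], delta_rot=[[0,0,0],[0,0,0],[0,0,0],[0,0,0],[0,0,0],[0,0,0],[0,0,0]])

```text
clock: 9.38
ee_pos: [0.5483, -0.1906, 0.1249]
tcp_rot: [[-0.216, 0.961, -0.172], [0.747, 0.277, 0.604], [0.628, 0.002, -0.778]]
wrist_force: [-0.1, 0.3, -0.8]
finger_gap: 0.0134
grip_force: 59.5
```

```bash
cat > st.py <<'E'
import sys
from t import *
from workcell import readout
st=readout.get_state();print(st["clock"],st["joint_pos"],st["wrist_force"],"axial",st["wrist_force"]@a)
for x in sys.argv[1:]:
    k,d=x.split(",");to(st,k,float(d))
E
python3 st.py out,0
```

```text
9.3833 [ 0.8002  0.7897 -0.4404  1.2131 -0.2017  1.6435  0.7204] [-0.1414  0.265  -0.7986] axial -0.8055126450692873
out 0.0 tgt [ 0.5459 -0.1839  0.1187] lin(units) [ 0.004  -0.0011  0.0232] rot(units) [0.0015 0.0015 0.0028] tip [ 0.529  -0.1231  0.0381] lug [ 0.5265 -0.1164  0.032 ]
```

move_arm(grip=[0,0,0,0,0,0], linear=[[0.002,-0.0005,0.009],[0.002,-0.0005,0.008],[0,0,0.006],[0,0,0.0045],[0,0,0.003],[0,0,0]], delta_rot=[[0,0,0],[0,0,0],[0,0,0],[0,0,0],[0,0,0],[0,0,0]])

```text
clock: 9.88
ee_pos: [0.5452, -0.1809, 0.1158]
tcp_rot: [[-0.217, 0.961, -0.173], [0.746, 0.277, 0.605], [0.629, 0.002, -0.777]]
wrist_force: [0.8, -0.6, 1.6]
finger_gap: 0.0135
grip_force: 59.8
```

move_arm(grip=[0,0,0], linear=[[0,0,0],[0,0,0],[0,0,0]], delta_rot=[[0,0,0],[0,0,0],[0,0,0]])

```text
clock: 10.13
ee_pos: [0.5452, -0.1811, 0.1159]
tcp_rot: [[-0.216, 0.961, -0.173], [0.746, 0.277, 0.605], [0.629, 0.002, -0.777]]
wrist_force: [0.0, -0.5, 1.3]
finger_gap: 0.0127
grip_force: 59.8
```

```bash
python3 st.py out,0
python3 - <<'E'
from t import *
from workcell import readout,vision
import cv2
st=readout.get_state()
f=vision.grab_frame("scene");im=f["pixels"][160:240,270:370,::-1]
w=vision.grab_frame("wrist")
w["s"]=st;q=wproj(w,LUG["out"]).astype(int);print(q)
x0,y0=max(q[0]-60,0),max(q[1]-45,0)
cv2.imwrite("pics/c6.png",np.hstack([cv2.resize(im,(400,320),interpolation=cv2.INTER_CUBIC),cv2.resize(w["pixels"][y0:y0+96,x0:x0+120,::-1],(400,320))]))
E
```

```text
10.1333 [ 0.7988  0.7841 -0.4436  1.247  -0.2037  1.6151  0.7215] [ 0.0148 -0.4595  1.2801] axial 1.2754208940034597
out 0.0 tgt [ 0.5459 -0.1839  0.1187] lin(units) [-0.0011 -0.0003 -0.0101] rot(units) [0.0006 0.0001 0.0029] tip [ 0.5259 -0.1136  0.0291] lug [ 0.5265 -0.1164  0.032 ]
[321 193]
```

View pics/c6.png

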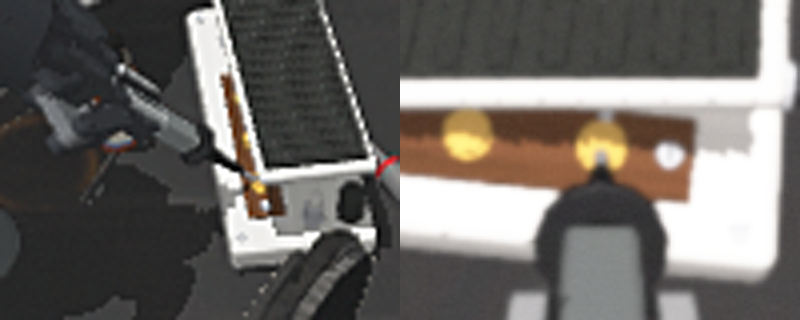

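Left: the pen tip is on the toe lug at about crop (258,188). Right (wrist view): the tip at (600,155) is inside the brass disc centred at (602,143), with no contact with the treadle. I push slightly further and hold.

move_arm(grip=[0,0,0,0,0,0,0,0,0,0], linear=[[0,0,0.003],[0,0,0],[0,0,0],[0,0,0],[0,0,0],[0,0,0],[0,0,0],[0,0,0],[0,0,0],[0,0,0]], delta_rot=[[0,0,0],[0,0,0],[0,0,0],[0,0,0],[0,0,0],[0,0,0],[0,0,0],[0,0,0],[0,0,0],[0,0,0]])

```text
clock: 11.07
ee_pos: [0.545, -0.1803, 0.1148]
tcp_rot: [[-0.216, 0.961, -0.173], [0.746, 0.277, 0.605], [0.629, 0.002, -0.777]]
wrist_force: [0.7, -0.5, 3.0]
finger_gap: 0.0131
grip_force: 59.9
```

move_arm(grip=[0,0,0,0,0,0,0], linear=[[0,0,-0.015],[0,0,-0.03],[0,0,-0.035],[0,0,-0.035],[0,0,-0.03],[0,0,0],[0,0,0]], delta_rot=[[0,0,0],[0,0,0],[0,0,0],[0,0,0],[0,0,0],[0,0,0],[0,0,0]])

```text
clock: 11.65
ee_pos: [0.5551, -0.2159, 0.1597]
tcp_rot: [[-0.216, 0.961, -0.173], [0.747, 0.276, 0.605], [0.629, 0.002, -0.778]]
wrist_force: [-0.6, -0.1, -0.6]
finger_gap: 0.0128
grip_force: 59.6
```

```bash
python3 st.py mid,0.05 mid,0
```

```text
11.65 [ 0.8024  0.8021 -0.4336  1.106  -0.2     1.7408  0.7109] [-0.6269 -0.1005 -0.5563] axial -0.48021664058705993
mid 0.05 tgt [ 0.5201 -0.2202  0.1576] lin(units) [ 0.0076 -0.087   0.0126] rot(units) [0.001  0.001  0.0023] tip [ 0.5358 -0.1484  0.0729] lug [ 0.4921 -0.1224  0.032 ]
mid 0.0 tgt [ 0.5114 -0.1899  0.1187] lin(units) [ 0.0077 -0.0871  0.1376] rot(units) [0.001  0.001  0.0023] tip [ 0.5358 -0.1484  0.0729] lug [ 0.4921 -0.1224  0.032 ]
```

move_arm(grip=[0,0,0,0,0,0,0,0,0], linear=[[0.003,-0.03,0],[0.004,-0.033,0],[0.003,-0.024,0],[0,0,0.03],[0,0,0.04],[0,0,0.03],[0,0,0.02],[0,0,0],[0,0,0]], delta_rot=[[0,0,0],[0,0,0],[0,0,0],[0,0,0],[0,0,0],[0,0,0],[0,0,0],[0,0,0],[0,0,0]])

```text
clock: 12.4
ee_pos: [0.5121, -0.1927, 0.1249]
tcp_rot: [[-0.216, 0.961, -0.174], [0.746, 0.278, 0.605], [0.63, 0.001, -0.777]]
wrist_force: [0.2, -0.2, 0.0]
finger_gap: 0.0132
grip_force: 59.6
```

```bash
python3 st.py mid,-0.0045
```

```text
12.4 [ 0.8499  0.7334 -0.4435  1.3127 -0.2028  1.6193  0.7602] [ 0.2214 -0.2375  0.0009] axial 0.18276693974161562
mid -0.0045 tgt [ 0.5106 -0.1872  0.1152] lin(units) [-0.0041  0.0003  0.0277] rot(units) [-0.0005 -0.0007  0.0028] tip [ 0.4927 -0.1252  0.0382] lug [ 0.4921 -0.1224  0.032 ]
```

move_arm(grip=[0,0,0,0,0,0,0,0], linear=[[-0.002,0,0.01],[0,0,0.008],[0,0,0.006],[0,0,0.0045],[0,0,0],[0,0,0],[0,0,0],[0,0,0]], delta_rot=[[0,0,0],[0,0,0],[0,0,0],[0,0,0],[0,0,0],[0,0,0],[0,0,0],[0,0,0]])

```text
clock: 13.07
ee_pos: [0.5107, -0.1868, 0.1158]
tcp_rot: [[-0.216, 0.961, -0.173], [0.747, 0.277, 0.605], [0.629, 0.002, -0.777]]
wrist_force: [0.8, -0.1, 0.7]
finger_gap: 0.0132
grip_force: 59.8
```

move_arm(grip=[0,0,0], linear=[[0,0,0],[0,0,0],[0,0,0]], delta_rot=[[0,0,0],[0,0,0],[0,0,0]])

```text
clock: 13.32
ee_pos: [0.5106, -0.1867, 0.1157]
tcp_rot: [[-0.216, 0.961, -0.173], [0.746, 0.277, 0.605], [0.629, 0.002, -0.777]]
wrist_force: [0.0, -0.5, 1.4]
finger_gap: 0.0133
grip_force: 59.8
```

```bash
python3 w.py w3; python3 st.py mid,-0.0045
python3 - <<'E'
from t import *
import cv2
w=wl("w3")
# brass blob near lug projection
im=cv2.cvtColor(w["pixels"],cv2.COLOR_RGB2HSV)
tip=w["s"]["ee_pos"]+w["s"]["tcp_rot"][:,2]*(L-.004)
print("tip px",wproj(w,tip))
m=cv2.inRange(im,(18,110,120),(32,255,255));n,l,s,c=cv2.connectedComponentsWithStats(m)
for i in range(1,n):
    if s[i,4]>15:print(s[i],c[i])
print({k:wproj(w,v) for k,v in LUG.items()})
E
```

```text
13.3667 [ 0.8486  0.7331 -0.445   1.3364 -0.2032  1.5944  0.7625] [ 0.904  -1.0838  1.6195] axial 2.0710493621561286
mid -0.0045 tgt [ 0.5106 -0.1872  0.1152] lin(units) [-0.0017 -0.0004  0.0001] rot(units) [0.0006 0.0001 0.003 ] tip [ 0.4913 -0.1192  0.0289] lug [ 0.4921 -0.1224  0.032 ]
tip px [321.6956 193.2704]
[454  82  13  12 100] [459.45  88.12]
[478  97  13  13  98] [483.0204 103.5306]
[ 84 101  54  50 982] [109.0489 126.3136]
[274 186  15  10 129] [281.0155 190.0853]
[314 186  16  14 135] [321.1333 191.4222]
[355 189  15  16 183] [361.929  196.3279]
[619 262  11  54 226] [624.5442 289.6372]
{'out': array([362.7438, 198.2619]), 'mid': array([321.5275, 194.1472]), 'in': array([280.7228, 190.0851])}
```

move_arm(grip=[0,0,0,0,0,0,0,0,0,0], linear=[[0,0,0.002],[0,0,0],[0,0,0],[0,0,0],[0,0,0],[0,0,0],[0,0,0],[0,0,0],[0,0,0],[0,0,0]], delta_rot=[[0,0,0],[0,0,0],[0,0,0],[0,0,0],[0,0,0],[0,0,0],[0,0,0],[0,0,0],[0,0,0],[0,0,0]])

```text
clock: 14.2
ee_pos: [0.5104, -0.1862, 0.115]
tcp_rot: [[-0.216, 0.961, -0.173], [0.746, 0.277, 0.605], [0.629, 0.002, -0.777]]
wrist_force: [0.8, -0.6, 2.5]
finger_gap: 0.0131
grip_force: 59.8
```

move_arm(grip=[0,0,0,0,0,0,0], linear=[[0,0,-0.015],[0,0,-0.03],[0,0,-0.035],[0,0,-0.035],[0,0,-0.03],[0,0,0],[0,0,0]], delta_rot=[[0,0,0],[0,0,0],[0,0,0],[0,0,0],[0,0,0],[0,0,0],[0,0,0]])

```text
clock: 14.78
ee_pos: [0.5205, -0.2217, 0.1599]
tcp_rot: [[-0.216, 0.961, -0.173], [0.747, 0.277, 0.605], [0.629, 0.002, -0.778]]
wrist_force: [0.9, 0.8, -1.0]
finger_gap: 0.013
grip_force: 59.7
```

```bash
sed -i 's/radians(39)/radians(40)/;s/radians(16)/radians(27)/' t.py; python3 st.py in,0.05 in,0
```

```text
14.7833 [ 0.8536  0.748  -0.4349  1.1994 -0.1988  1.7194  0.7528] [ 0.8605  0.7708 -1.038 ] axial -0.9854892982411894
in 0.05 tgt [ 0.5047 -0.221   0.1558] lin(units) [ 0.0033 -0.0375  0.0159] rot(units) [ 0.1563  0.0233 -0.1863] tip [ 0.5013 -0.1542  0.0732] lug [ 0.4576 -0.1285  0.032 ]
in 0.0 tgt [ 0.4902 -0.1924  0.1175] lin(units) [ 0.0044 -0.0529  0.1399] rot(units) [ 0.1563  0.0233 -0.1863] tip [ 0.5013 -0.1542  0.0732] lug [ 0.4576 -0.1285  0.032 ]
```

move_arm(grip=[0,0,0,0,0], linear=[[0.0017,-0.019,0],[0.0017,-0.019,0],[0,0,0],[0,0,0],[0,0,0]], delta_rot=[[0.052,0.008,-0.062],[0.052,0.008,-0.062],[0.052,0.008,-0.062],[0,0,0],[0,0,0]])

```text
clock: 15.2
ee_pos: [0.5059, -0.2237, 0.16]
tcp_rot: [[-0.347, 0.891, -0.293], [0.681, 0.454, 0.575], [0.645, -0.0, -0.764]]
wrist_force: [0.2, -0.6, -0.4]
finger_gap: 0.0132
grip_force: 59.6
```

```bash
python3 st.py in,0.01
```

```text
15.2 [ 0.8184  0.7944 -0.4521  1.1353 -0.1162  1.8246  0.8724] [ 0.1932 -0.5819 -0.4185] axial 0.06911307492861705
in 0.01 tgt [ 0.4931 -0.1981  0.1252] lin(units) [-0.0016  0.0005  0.1126] rot(units) [-0.0004 -0.0037  0.0002] tip [ 0.4732 -0.1595  0.0747] lug [ 0.4576 -0.1285  0.032 ]
```

move_arm(grip=[0,0,0,0,0,0,0], linear=[[0,0,0.025],[0,0,0.035],[0,0,0.03],[0,0,0.015],[0,0,0.007],[0,0,0],[0,0,0]], delta_rot=[[0,0,0],[0,0,0],[0,0,0],[0,0,0],[0,0,0],[0,0,0],[0,0,0]])

```text
clock: 15.78
ee_pos: [0.4927, -0.1997, 0.127]
tcp_rot: [[-0.347, 0.891, -0.291], [0.682, 0.453, 0.573], [0.643, 0.0, -0.766]]
wrist_force: [0.4, -0.5, 0.6]
finger_gap: 0.0131
grip_force: 59.6
```

```bash
python3 st.py in,-0.0045
```

```text
15.7833 [ 0.8256  0.7715 -0.459   1.2566 -0.1184  1.7241  0.8799] [ 0.4066 -0.5464  0.6046] axial 0.8948001478011746
in -0.0045 tgt [ 0.4888 -0.1898  0.114 ] lin(units) [-0.0006  0.0025  0.0418] rot(units) [ 0.0008 -0.0008 -0.0006] tip [ 0.4602 -0.1357  0.0415] lug [ 0.4576 -0.1285  0.032 ]
```

move_arm(grip=[0,0,0,0,0,0,0,0,0,0], linear=[[0,0.0025,0.013],[0.001,0,0.012],[0,0,0.009],[0,0,0.005],[0,0,0.003],[0,0,0],[0,0,0],[0,0,0],[0,0,0],[0,0,0]], delta_rot=[[0,0,0],[0,0,0],[0,0,0],[0,0,0],[0,0,0],[0,0,0],[0,0,0],[0,0,0],[0,0,0],[0,0,0]])

```text
clock: 16.62
ee_pos: [0.4885, -0.1889, 0.1141]
tcp_rot: [[-0.348, 0.891, -0.292], [0.682, 0.454, 0.574], [0.644, 0.0, -0.765]]
wrist_force: [0.3, -1.0, 2.3]
finger_gap: 0.013
grip_force: 59.9
```

```bash
python3 w.py w4; python3 st.py in,-0.0045
python3 - <<'E'
from t import *
import cv2
w=wl("w4")
im=cv2.cvtColor(w["pixels"],cv2.COLOR_RGB2HSV)
tip=w["s"]["ee_pos"]+w["s"]["tcp_rot"][:,2]*(L-.004)
print("tip px",wproj(w,tip))
m=cv2.inRange(im,(18,110,120),(32,255,255));n,l,s,c=cv2.connectedComponentsWithStats(m)
for i in range(1,n):
    if s[i,4]>15:print(s[i],c[i])
print({k:wproj(w,v) for k,v in LUG.items()})
f=__import__("workcell").vision.grab_frame("scene")["pixels"][140:260,240:360,::-1]
q=w["pixels"][150:246,262:382,::-1]
cv2.imwrite("pics/c7.png",np.hstack([cv2.resize(f,(400,400),interpolation=cv2.INTER_CUBIC),cv2.resize(q,(400,400))]))
E
```

```text
16.6667 [ 0.8248  0.7666 -0.4623  1.2986 -0.1197  1.6868  0.8807] [-0.2483 -0.6252  2.1356] axial 1.9215520297169497
in -0.0045 tgt [ 0.4888 -0.1898  0.114 ] lin(units) [-0.0019 -0.0003 -0.0014] rot(units) [ 0.0001 -0.0015  0.0004] tip [ 0.4559 -0.1249  0.0287] lug [ 0.4576 -0.1285  0.032 ]
tip px [321.6925 193.3632]
[126  78  60  42 970] [154.1959  98.9753]
[504 117  12  12  92] [508.8043 122.8913]
[524 136  12  12  88] [529.0682 142.2159]
[315 190  15  10  83] [321.5301 194.0723]
[354 198  15  14 175] [361.2    204.3086]
[394 208  15  15 180] [401.0167 215.15  ]
[629 322  11  54 210] [633.5238 349.0048]
{'out': array([401.5554, 217.3056]), 'mid': array([361.6388, 206.0614]), 'in': array([321.5134, 194.7631])}
```

View pics/c7.png

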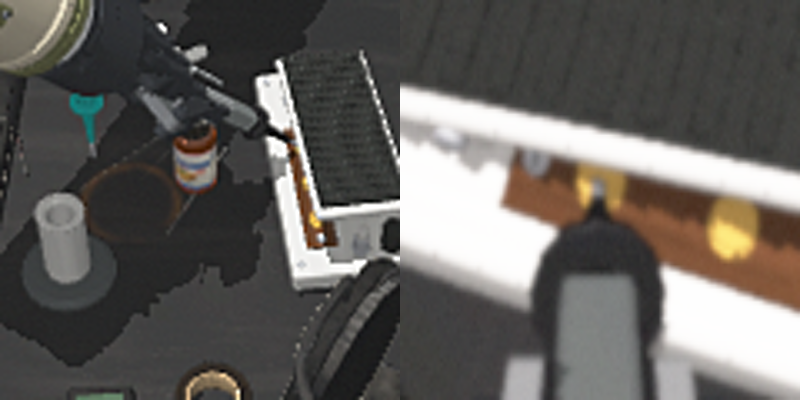

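The picture shows the tip on the heel lug (right, tip at (598,190) on the brass at (600,185)), clear of the treadle. The bottle is upright and untouched at (195,160). I hold, then retreat.

move_arm(grip=[0,0,0,0,0,0,0,0], linear=[[0,0,0.001],[0,0,0],[0,0,0],[0,0,0],[0,0,0],[0,0,0],[0,0,0],[0,0,0]], delta_rot=[[0,0,0],[0,0,0],[0,0,0],[0,0,0],[0,0,0],[0,0,0],[0,0,0],[0,0,0]])

```text
clock: 17.38
ee_pos: [0.4883, -0.1887, 0.1137]
tcp_rot: [[-0.348, 0.891, -0.292], [0.682, 0.454, 0.574], [0.644, 0.0, -0.765]]
wrist_force: [0.8, -0.7, 2.1]
finger_gap: 0.0131
grip_force: 59.9
```

move_arm(grip=[0,0,0,0,0,0,0,0,0], linear=[[0,0,-0.015],[0,0,-0.03],[0,0,-0.04],[0,0,-0.05],[0,0,-0.05],[0,0,-0.05],[0,0,-0.05],[0,0,0],[0,0,0]], delta_rot=[[0,0,0],[0,0,0],[0,0,0],[0,0,0],[0,0,0],[0,0,0],[0,0,0],[0,0,0],[0,0,0]])

```text
clock: 18.13
ee_pos: [0.522, -0.2547, 0.2008]
tcp_rot: [[-0.348, 0.891, -0.291], [0.683, 0.453, 0.573], [0.643, 0.0, -0.766]]
wrist_force: [-0.9, 0.1, -1.1]
finger_gap: 0.013
grip_force: 59.6
```

```bash
cat > back.py <<'E'
from t import *
from workcell import readout
import sys
st=readout.get_state();R=st["tcp_rot"]
y=np.array([.960,-.281,0]);y/=np.linalg.norm(y);z=np.array([0,0,-1.]);R0=np.c_[np.cross(y,z),y,z]
tgt=np.array([.5637,-.3006,float(sys.argv[1])])
print(st["clock"],st["joint_pos"],st["ee_pos"],"rot",Ro.from_matrix(R.T@R0).as_rotvec()/np.radians(45),"lin",R.T@(tgt-st["ee_pos"])/.4,"world",tgt-st["ee_pos"],"tip",st["ee_pos"]+R[:,2]*L,"f",st["wrist_force"])
E
python3 back.py .26
```

```text
18.1333 [ 0.8036  0.8344 -0.4413  0.9642 -0.1123  1.9518  0.8612] [ 0.522  -0.2547  0.2008] rot [-0.3348 -0.8456  0.9218] lin [-0.0196  0.041  -0.2094] world [ 0.0417 -0.0459  0.0592] tip [ 0.4895 -0.1908  0.1153] f [-0.9443  0.0522 -1.1363]
```

move_arm(grip=[0,0,0,0,0,0,0,0,0,0], linear=[[0,0,-0.02],[0,0,-0.04],[0,0,-0.04],[0,0,-0.04],[0,0,-0.03],[0,0,-0.02],[0,0,0],[0,0,0],[0,0,0],[0,0,0]], delta_rot=[[-0.0335,-0.0846,0.0922],[-0.0335,-0.0846,0.0922],[-0.0335,-0.0846,0.0922],[-0.0335,-0.0846,0.0922],[-0.0335,-0.0846,0.0922],[-0.0335,-0.0846,0.0922],[-0.0335,-0.0846,0.0922],[-0.0335,-0.0846,0.0922],[-0.0335,-0.0846,0.0922],[-0.0335,-0.0846,0.0922]])

```text
clock: 18.97
ee_pos: [0.5351, -0.2894, 0.2651]
tcp_rot: [[0.283, 0.959, -0.001], [0.959, -0.283, -0.002], [-0.002, -0.0, -1.0]]
wrist_force: [-0.5, 1.4, -0.4]
finger_gap: 0.0132
grip_force: 59.7
```

```bash
python3 back.py .25
```

```text
18.9667 [ 0.6458  0.3506 -0.2771  1.3504  0.0972  1.4536  0.0862] [ 0.5351 -0.2894  0.2651] rot [-0.0004  0.0031 -0.0031] lin [-0.0066  0.0765  0.0378] world [ 0.0286 -0.0112 -0.0151] tip [ 0.535  -0.2896  0.1535] f [-0.486   1.3569 -0.4389]
```

move_arm(grip=[0,0,0,0,0,0,0], linear=[[-0.002,0.025,0.01],[-0.0025,0.03,0.015],[-0.002,0.0215,0.013],[0,0,0],[0,0,0],[0,0,0],[0,0,0]], delta_rot=[[0,0.003,-0.003],[0,0,0],[0,0,0],[0,0,0],[0,0,0],[0,0,0],[0,0,0]])

```text
clock: 19.55
ee_pos: [0.5645, -0.301, 0.2508]
tcp_rot: [[0.278, 0.96, -0.0], [0.96, -0.278, 0.003], [0.003, -0.001, -1.0]]
wrist_force: [-0.4, 0.3, -0.3]
finger_gap: 0.0129
grip_force: 59.5
```

```bash
python3 w.py w5; python3 back.py .2
python3 - <<'E'
from t import *
import cv2
w=wl("w5");g=cv2.cvtColor(w["pixels"],cv2.COLOR_RGB2GRAY)
print("rim px expected",wproj(w,(.5630,-.3006,.076)),"cap exp",wproj(w,(.5637,-.3006,w["s"]["ee_pos"][2]+.044)))
m=cv2.inRange(cv2.cvtColor(w["pixels"],cv2.COLOR_RGB2HSV),(0,0,150),(180,60,255));n,l,s,c=cv2.connectedComponentsWithStats(m)
for i in range(1,n):
    if s[i,4]>30 and 230<c[i][0]<420 and c[i][1]<260:print(s[i],c[i])
E
```

```text
19.6 [ 0.6292  0.4267 -0.2737  1.2778  0.1101  1.453   0.0838] [ 0.5645 -0.301   0.251 ] rot [-0.0011 -0.0037  0.0035] lin [-0.0001 -0.0022  0.1275] world [-0.0008  0.0004 -0.051 ] tip [ 0.5645 -0.3006  0.1394] f [-0.1555  0.5661 -0.6988]
rim px expected [320.3285 175.113 ] cap exp [319.7368 300.7736]
[303 158  36  35 785] [320.4229 174.8   ]
```

move_arm(grip=[0,0,0,0,0,0,0,0], linear=[[0,-0.0022,0.02],[0,0,0.04],[0,0,0.05],[0,0,0.05],[0,0,0.03],[0,0,0.01],[0,0,0],[0,0,0]], delta_rot=[[-0.001,-0.0037,0.0035],[0,0,0],[0,0,0],[0,0,0],[0,0,0],[0,0,0],[0,0,0],[0,0,0]])

```text
clock: 20.27
ee_pos: [0.5642, -0.3006, 0.1716]
tcp_rot: [[0.281, 0.96, 0.001], [0.96, -0.281, -0.0], [-0.0, 0.001, -1.0]]
wrist_force: [0.4, -0.3, -0.5]
finger_gap: 0.0128
grip_force: 59.5
```

```bash
python3 back.py .1231
```

```text
20.2667 [ 0.6317  0.4616 -0.2712  1.4052  0.1246  1.2907  0.0686] [ 0.5642 -0.3006  0.1716] rot [0.001  0.0002 0.0003] lin [-0.0003 -0.0014  0.1212] world [-0.0005  0.     -0.0485] tip [ 0.5643 -0.3006  0.06  ] f [ 0.4352 -0.3447 -0.4677]
```

move_arm(grip=[0,0,0,0,0,0,0,0], linear=[[0,-0.0014,0.025],[0,0,0.035],[0,0,0.03],[0,0,0.018],[0,0,0.009],[0,0,0.004],[0,0,0],[0,0,0]], delta_rot=[[0,0,0],[0,0,0],[0,0,0],[0,0,0],[0,0,0],[0,0,0],[0,0,0],[0,0,0]])

```text
clock: 20.93
ee_pos: [0.5637, -0.3004, 0.1227]
tcp_rot: [[0.281, 0.96, 0.0], [0.96, -0.281, -0.0], [-0.0, 0.001, -1.0]]
wrist_force: [0.9, 0.5, -0.6]
finger_gap: 0.0132
grip_force: 59.6
```

```bash
python3 back.py .1226
```

```text
20.9333 [ 0.6311  0.4965 -0.2677  1.4667  0.136   1.196   0.06  ] [ 0.5637 -0.3004  0.1227] rot [0.0007 0.0002 0.0004] lin [-0.0004  0.0002  0.0003] world [ 0.     -0.0002 -0.0001] tip [ 0.5637 -0.3004  0.0111] f [ 0.8558  0.5246 -0.6008]
```

move_arm(grip=[0,0,0.1,0.2,0.4,1,1,1,1,1], linear=[[0,0,0.001],[0,0,0],[0,0,0],[0,0,0],[0,0,0],[0,0,0],[0,0,0],[0,0,0],[0,0,0],[0,0,0]], delta_rot=[[0,0,0],[0,0,0],[0,0,0],[0,0,0],[0,0,0],[0,0,0],[0,0,0],[0,0,0],[0,0,0],[0,0,0]])

```text
clock: 21.77
ee_pos: [0.5633, -0.3003, 0.1219]
tcp_rot: [[0.281, 0.96, -0.0], [0.96, -0.281, 0.0], [-0.0, -0.0, -1.0]]
wrist_force: [-0.3, 0.2, -0.1]
finger_gap: 0.0855
grip_force: 0.0
```

move_arm(grip=[1,1,1,1,1,1,1,1], linear=[[0,0,-0.02],[0,0,-0.05],[0,0,-0.08],[0,0,-0.08],[0,0,-0.08],[0,0,-0.05],[0,0,0],[0,0,0]], delta_rot=[[0,0,0],[0,0,0],[0,0,0],[0,0,0],[0,0,0],[0,0,0],[0,0,0],[0,0,0]])

```text
clock: 22.43
ee_pos: [0.5641, -0.3004, 0.2681]
tcp_rot: [[0.281, 0.96, 0.003], [0.96, -0.281, -0.002], [-0.001, 0.003, -1.0]]
wrist_force: [0.0, 0.1, -0.3]
finger_gap: 0.0857
grip_force: 0.0
```

```bash
python3 w.py w6
python3 - <<'E'
from t import *
from workcell import vision
import cv2
w=wl("w6");print(w["s"]["ee_pos"],w["s"]["clock"],"cap exp",wproj(w,(.563,-.3006,.166)),"rim exp",wproj(w,(.563,-.3006,.076)))
# compare scene/top with the start images
for n in("scene","top"):
    f=vision.grab_frame(n)["pixels"];d=cv2.absdiff(f,F[n]["pixels"]).max(2);d=cv2.morphologyEx((d>45).astype(np.uint8),cv2.MORPH_OPEN,np.ones((3,3)))
    k,l,s,c=cv2.connectedComponentsWithStats(d);print(n,[s[i].tolist() for i in range(1,k) if s[i,4]>15])
    cv2.imwrite(f"pics/end_{n}.png",f[:,:,::-1])
g=cv2.inRange(cv2.cvtColor(w["pixels"],cv2.COLOR_RGB2HSV),(0,0,150),(180,60,255));k,l,s,c=cv2.connectedComponentsWithStats(g)
print([(s[i].tolist(),c[i].round(1).tolist()) for i in range(1,k) if s[i,4]>20 and 230<c[i][0]<420 and c[i][1]<260])
e=proj("scene",(.563,-.3006,.166)).astype(int);f=cv2.imread("pics/end_scene.png");o=cv2.imread("pics/scene0.png")
y,x=e[1],e[0];crop=lambda q:cv2.resize(q[y-20:y+70,x-30:x+60],(380,380),interpolation=cv2.INTER_CUBIC)
cv2.imwrite("pics/c8.png",np.hstack([crop(f),crop(o)]))
E
```

```text
[ 0.5641 -0.3004  0.2681] 22.4333 cap exp [319.9694 194.7464] rim exp [320.0257 171.3313]
scene [[116, 0, 67, 61, 1822], [196, 0, 63, 80, 3720], [350, 0, 5, 15, 56], [383, 0, 10, 6, 36], [405, 5, 5, 9, 32], [378, 9, 16, 21, 175], [349, 34, 5, 6, 24], [337, 79, 25, 21, 312], [217, 80, 12, 8, 77], [245, 83, 5, 4, 16], [231, 85, 13, 4, 39], [218, 90, 8, 5, 38], [359, 94, 6, 8, 29], [364, 95, 32, 10, 176], [224, 117, 11, 11, 53], [256, 123, 6, 7, 33], [344, 124, 10, 7, 46], [239, 149, 4, 8, 25], [319, 165, 19, 58, 408]]
top [[205, 73, 277, 327, 25055], [284, 181, 34, 87, 855], [252, 304, 37, 23, 182], [503, 319, 137, 81, 7476]]
[([261, 0, 23, 21, 275], [272.2, 9.3]), ([319, 156, 19, 29, 175], [330.4, 167.9]), ([304, 162, 10, 23, 123], [307.5, 173.3]), ([403, 234, 10, 29, 182], [407.6, 245.7])]
```

```bash
python3 -c "
from workcell import order;print(order.close_job())"
```

```text
the job is handed in; nothing more can be done
None
```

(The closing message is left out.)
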